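# Heft the totes and push the full ones back

## Task

Working from the robot's left to its right, raise the handle end of each closed tote by about a centimetre to feel whether it is full (it holds a steel press disc) or light, the far end staying on the table. Slide each full tote back until it stands flat and square against the sprung bumper of the back rail, pressing the bumper only gently; leave the light totes standing where they are. Never lift a whole tote off the table, and leave the other things alone.

Things in the scene. Friction and masses are not known exactly. Their poses are not given: they have to be found in the camera images.
- tote_left: The left tote (left is +y); the three look alike: closed grey plastic box with a white lid, 160 long (own x) x 110 wide (own y) x 60 tall, its length pointing away from the robot (yaw within 0.22 rad). Origin at the centre of its underside, x towards its far end, z up. All in all it weighs 0.27 to 0.34 kg (light) or 0.84 to 1.0 kg (full); of the three, one or two are full.
- tote_left_handle (a point): Grip point of the left tote: centre of the bar of its white bail handle, which stands up from the lid at the end nearer the robot. The bar is 64 long (along the tote's width), 14 x 14 in section; its centre is 97 mm above the table, 37 mm above the lid, 45 mm from the tote's middle. Pinch it along the tote's length, between its two arms (48 apart). It swings freely fore and aft, 0.7 rad each way, about pins 29 mm below the bar.
- tote_left_near (a point): Middle of the near (handle end) bottom edge of the left tote, on the table at the start; x points to the far end. Raising this end by the handle takes 2 to 2.6 N (light) or 5.3 to 7.5 N (full).
- tote_left_far (a point): Middle of the far bottom edge of the left tote, 160 mm from the near one, 125 mm from the handle's centre measured along the tote
- tote_mid: The middle tote (left is +y); the three look alike: closed grey plastic box with a white lid, 160 long (own x) x 110 wide (own y) x 60 tall, its length pointing away from the robot (yaw within 0.22 rad). Origin at the centre of its underside, x towards its far end, z up. All in all it weighs 0.27 to 0.34 kg (light) or 0.84 to 1.0 kg (full); of the three, one or two are full.
- tote_mid_handle (a point): Grip point of the middle tote: centre of the bar of its white bail handle, which stands up from the lid at the end nearer the robot. The bar is 64 long (along the tote's width), 14 x 14 in section; its centre is 97 mm above the table, 37 mm above the lid, 45 mm from the tote's middle. Pinch it along the tote's length, between its two arms (48 apart). It swings freely fore and aft, 0.7 rad each way, about pins 29 mm below the bar.
- tote_mid_near (a point): Middle of the near (handle end) bottom edge of the middle tote, on the table at the start; x points to the far end. Raising this end by the handle takes 2 to 2.6 N (light) or 5.3 to 7.5 N (full).
- tote_mid_far (a point): Middle of the far bottom edge of the middle tote, 160 mm from the near one, 125 mm from the handle's centre measured along the tote
- tote_right: The right tote (left is +y); the three look alike: closed grey plastic box with a white lid, 160 long (own x) x 110 wide (own y) x 60 tall, its length pointing away from the robot (yaw within 0.22 rad). Origin at the centre of its underside, x towards its far end, z up. All in all it weighs 0.27 to 0.34 kg (light) or 0.84 to 1.0 kg (full); of the three, one or two are full.
- tote_right_handle (a point): Grip point of the right tote: centre of the bar of its white bail handle, which stands up from the lid at the end nearer the robot. The bar is 64 long (along the tote's width), 14 x 14 in section; its centre is 97 mm above the table, 37 mm above the lid, 45 mm from the tote's middle. Pinch it along the tote's length, between its two arms (48 apart). It swings freely fore and aft, 0.7 rad each way, about pins 29 mm below the bar.
- tote_right_near (a point): Middle of the near (handle end) bottom edge of the right tote, on the table at the start; x points to the far end. Raising this end by the handle takes 2 to 2.6 N (light) or 5.3 to 7.5 N (full).
- tote_right_far (a point): Middle of the far bottom edge of the right tote, 160 mm from the near one, 125 mm from the handle's centre measured along the tote
- bumper_face (a point): Centre of the front face of the aluminium bumper bar of the steel back rail, which stands across the table beyond the totes. The face is 700 mm long (own y), from 12 to 68 mm above the table; x points away from the robot, square to the face (yaw within about 0.08 rad).
- bumper (a joint): how far the sprung bumper bar is pressed in, in m: 0 free, 0.020 at its end; spring of 1200 N/m, no preload. Pressing it in by more than 12 mm (about 14 N) is too hard.
- table: the pale worktop, its surface at height 0, on which a full tote drags with 5 to 10 N, and more if it is pressed down; dragged, its handle may lag behind by 10 mm
- bucket: bystander: white lidded bucket, 156 mm across, 160 mm tall, to the left
- oil: bystander: clear bottle with a cap, 62 mm across, 150 mm tall, to the right
- jug: bystander: clear jug, 90 mm across, 120 mm tall, right, beyond the bottle
- shaker: bystander: small steel shaker, 34 mm across, 70 mm tall, standing between the paths of the left and middle totes
- cutter: bystander: small aluminium stamp, 36 mm across, 47 mm tall, standing between the paths of the middle and right totes
- spatula: bystander: spatula with a black handle, lying to the left of the totes
Things that resemble listed ones, but are neither listed nor needed, are in the scene too. What is shaped like the tote_right but green or orange is not meant.

How it is judged:
On the way, in this order (a step that is already met when the one before it is completed fails the run):
1. the handle end of the left tote is raised by more than 4 mm while its far end stays on the table (height (world z) of tote_left_near above 0.004 m and height (world z) of tote_left_far below 0.006 m), for 0.2 s.
2. the handle end of the middle tote is raised by more than 4 mm while its far end stays on the table (height (world z) of tote_mid_near above 0.004 m and height (world z) of tote_mid_far below 0.006 m), for 0.2 s.
3. the handle end of the right tote is raised by more than 4 mm while its far end stays on the table (height (world z) of tote_right_near above 0.004 m and height (world z) of tote_right_far below 0.006 m), for 0.2 s.
At the end, for the whole second after the job is handed in: every full tote stands level with its far bottom edge within 10 mm of the bumper's face and square to it within 0.1 rad; every light tote stands level within 40 mm of where it was; all released and at rest on the table (a tote's weight is read from its force on the table, divided at 5.5 N) (angle between each of tote_left, tote_mid, tote_right's own z axis and vertical below 0.04 rad and linear speed of each of tote_left, tote_mid, tote_right below 0.01 m/s and ((contact force between tote_left and table above 5.5 N and x of tote_left_far in the frame of bumper_face above -0.01 m and angle between the x axis of tote_left and the x axis of bumper_face, either way round below 0.1 rad) or (contact force between tote_left and table between 1.5 and 5.5 N and distance of tote_left from where it was at the start of the episode below 0.04 m)) and ((contact force between tote_mid and table above 5.5 N and x of tote_mid_far in the frame of bumper_face above -0.01 m and angle between the x axis of tote_mid and the x axis of bumper_face, either way round below 0.1 rad) or (contact force between tote_mid and table between 1.5 and 5.5 N and distance of tote_mid from where it was at the start of the episode below 0.04 m)) and ((contact force between tote_right and table above 5.5 N and x of tote_right_far in the frame of bumper_face above -0.01 m and angle between the x axis of tote_right and the x axis of bumper_face, either way round below 0.1 rad) or (contact force between tote_right and table between 1.5 and 5.5 N and distance of tote_right from where it was at the start of the episode below 0.04 m))); the robot touches nothing.
It fails at once if a tote is lifted clear of the table (both ends more than 10 mm up) (height (world z) of each of tote_left_near, tote_left_far above 0.01 m or height (world z) of each of tote_mid_near, tote_mid_far above 0.01 m or height (world z) of each of tote_right_near, tote_right_far above 0.01 m).
It fails at once if a tote is tipped by more than 0.3 rad (angle between any of tote_left, tote_mid, tote_right's own z axis and vertical above 0.3 rad).
It fails at once if the bumper bar is pressed in by more than 12 mm (value of joint bumper above 0.012 m).
It fails at once if a bystander is moved by more than 30 mm (distance of any of bucket, oil, jug, shaker, cutter, spatula from where it was at the start of the episode above 0.03 m).
It also fails if it takes over 72 s, if anything falls off the work surface, if the arm or the gripper's body presses on something with over 40 N, if the wrist force passes 120 N, or if a joint passes its speed limit or range.

## Robot

A 7-joint arm with a two-finger parallel gripper is mounted at the origin on the work surface. World frame = base frame: x ahead of the robot, y to its left, z up, the work surface at z = 0. Lengths are in m, angles in rad, forces in N, time in s.
With the tool pointing down it reaches from about 0.425 to 0.875 m from the base axis. Payload 4.7 kg.
Tool frame: the origin (TCP) lies midway between the tips of the shut fingers; the grasp point (between the pads) lies ctrl.grasp_offset behind it (ctrl.grasp_offset is the distance from the TCP to the grasp point, in m); z points along the fingers, y is the line along which they close (so a half turn about z gives the same grasp; the last joint's range is limited). The gripper opens to 87 mm and grips with 3 to 60 N. Pads are 19 mm wide; open, the fingers measure 117 mm over their backs; the gripper's body (75 mm by 190 mm) begins 51 mm behind the grasp point.
Start: joints at [1.297, 0.321, -0.07, 1.45, 0.023, 1.371, -0.057], TCP at [0.184, -0.623, 0.199] pointing down, gripper open.
Joint ranges: [-2.86, 2.86], [-0.3, 2.09], [-1.38, 1.24], [0.06, 2.45], [-1.56, 4.7], [0.09, 2.05], [-2.69, 2.69]. Speed limits (rad/s): [2.57, 2.57, 3.14, 3.14, 3.14, 3.14, 3.14].

## Interface

Orientations are given as a rotation vector (axis times angle).
In Python, from bench import ctrl gives the robot as it stands. The module is installed in compiled form; this text tells all that it offers.
- The arm moves only by the tool jog_arm, never from a script. Its argument "moves" is one flat list of numbers, 7 for each row, row after row: the shift along the tool's x, y, z in units of 30 cm (1.0 is 30 cm), then the turn, a rotation vector about the tool's x, y, z in units of 60 degrees (1.0 is 60 degrees), then the gripper's target within -1 to 1 (fully open at 1, half-way at 0, shut at -1). In form: [x, y, z, wx, wy, wz, fingers, x, y, z, wx, wy, wz, fingers, ...]. A call has exactly 8 rows; each row is the pose to reach, as a shift and turn from the pose commanded when the call began, along the tool's axes at that moment; what a row does not reach only later rows make up. A row lasts 1/8 s, in which the tool goes at most 62.5 mm and 10.7 degrees, less where a joint would pass 70% of its speed; a pose out of reach is approached as far as the arm can. A call with a number of a shift or a turn outside -1 to 1 is refused whole. A call with a gripper value outside its range is refused whole. The fingers move at their own pace and stop on an object; "newtons" is the grip in N (left out, the last holds). Time passes only in rows, so rows that repeat a pose let the fingers close, or fill a call up. It gives the time, the measured TCP pose, the force, the opening and the grip force at its end, in the units of the state.
- ctrl.get_state(): the state, without advancing time (a new reading comes with each control period).
- ctrl.get_image(name): name is "scene" or "top" or "wrist"; returns a dict with "pixels" (420x560x3 uint8, red, green, blue), "fx", "fy", "cx", "cy" (pixels), "dist" ([k1, k2, p1, p2, k3] as OpenCV has them; the pictures are not rectified), "xyz" and "rotation" of the camera in the world; the wrist camera has in their place "tool_from_camera" (4x4, takes a point from camera to tool coordinates, whose origin is the TCP and whose axes are the flange's). Camera axes: x right, y up, looking along -z (the intrinsics and any distortion apply to the point x, -y, -z); pixel columns grow to the right and rows downward; lengths in m; the calibration is good to about 2 mm. A picture is of the moment at which its call begins: read the wrist's pose just before it. There is no depth.
- ctrl.close_job(): hands the job in; it is judged then, once.
The state is a dict: "time": time; "joint_positions": joint angles; "qd": joint speeds; "joint_torque": joint torques, N m; "position": TCP position; "tool_rot": TCP orientation; "ft_force": force on the tool from outside, world axes, zero at the start; "torque": the same for the moment, N m; "grip_width": opening from 0.0 (shut) to 1.0 (fully open); "grip_force": force on a finger pad.
Only numpy, scipy, OpenCV 4.12 (cv2) and the standard library are available. Lean on these libraries where they do the work, as an engineer would, in place of code of your own. Each camera call takes 0.05 s, during which the arm holds its last target. There are 200 camera calls.

## Working session

There is one attempt and no reset: what is moved stays moved. The work goes in short steps, Python scripts to look and compute and a tool call to move; the robot and the scene stay as the last step left them, time stands still between calls to the robot, and variables do not carry over. Pictures are saved under pics/ and viewed, at most 10 in all, crops included, and the job is handed in when it is done.

Besides the shell and the picture viewer there is one more tool, called after "Emit:" as name(argument=value, ...) on one line, values as JSON. jog_arm: Moves the arm, as the interface text tells. Its arguments: {"type":"object","properties":{"moves":{"type":"array"},"newtons":{"type":"number"}},"required":["moves"]}

```bash
mkdir -p pics
cat > h.py <<'E'
import numpy as np, cv2
from scipy.spatial.transform import Rotation as R
from bench import ctrl
def cam(im, st=None):
    if 'tool_from_camera' in im:
        T=np.array(im['tool_from_camera']); Rt=R.from_rotvec(st['tool_rot']).as_matrix()
        return Rt@T[:3,3]+np.array(st['position']), Rt@T[:3,:3]
    r=np.array(im['rotation']); 
    if r.shape!=(3,3): r=R.from_rotvec(r).as_matrix()
    return np.array(im['xyz']), r
def K(im): return np.array([[im['fx'],0,im['cx']],[0,im['fy'],im['cy']],[0,0,1.]])
def cast(im,uv,z,st=None):
    c,r=cam(im,st)
    p=cv2.undistortPoints(np.array(uv,float).reshape(-1,1,2),K(im),np.array(im['dist'],float)).reshape(-1,2)
    d=np.c_[p[:,0],-p[:,1],-np.ones(len(p))]@r.T
    return c+d*((z-c[2])/d[:,2])[:,None]
def proj(im,P,st=None):
    c,r=cam(im,st); q=(np.array(P,float).reshape(-1,3)-c)@r
    return cv2.projectPoints(q*[1,-1,-1],np.zeros(3),np.zeros(3),K(im),np.array(im['dist'],float))[0].reshape(-1,2)
def save(im,n): cv2.imwrite('pics/'+n,im['pixels'][:,:,::-1])
E
python3 - <<'E'
from h import *
s=ctrl.get_state();print(s,ctrl.grasp_offset)
for n in('top','scene'):
    im=ctrl.get_image(n);save(im,n+'1.png');np.save(n,im,allow_pickle=True)
    print(n,im['xyz'],np.array(im['rotation']).round(3).tolist(),im['fx'],im['dist'])
E
```

```text
{'time': 0.0, 'joint_positions': array([ 1.29712994,  0.32182796, -0.07005548,  1.45169481,  0.0225968 ,
        1.37079982, -0.0568882 ]), 'qd': array([ 0.00168201,  0.00136505, -0.00103711, -0.00053098, -0.00039357,
        0.000537  ,  0.00089483]), 'joint_torque': array([-2.54729284e-04, -4.91292894e+01, -4.03714003e-01, -3.12526739e+01,
       -6.37530070e-02,  4.39265231e-02,  1.81574464e-04]), 'position': array([ 0.18423674, -0.6227065 ,  0.19794817]), 'tool_rot': array([-3.10724043e+00, -4.50213508e-01,  6.01130218e-04]), 'ft_force': array([-0.54827279, -0.04456388, -0.02920352]), 'torque': array([-0.03195088,  0.00999327, -0.00108064]), 'grip_force': 0.0, 'grip_width': 1.0032102185738534} 0.0187
top [0.36442755 0.02169502 1.16868959] [0.088, -0.103, -1.588] 382.9708872633267 [-0.08677739  0.          0.          0.          0.        ]
scene [1.19014057 0.46817667 0.78795663] [0.495, 0.918, 1.991] 385.5239703634273 [-0.0795287  0.         0.         0.         0.       ]
```

View pics/top1.png

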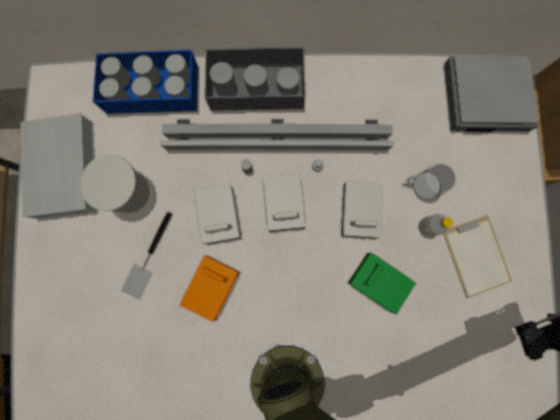

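View pics/scene1.png

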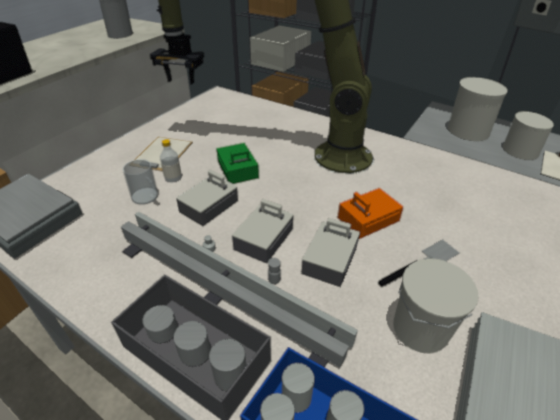

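The top view shows three grey-white totes at about (217,213), (284,202) and (362,210). The bumper bar is at row ~145, the shaker at (247,166) and the cutter at (318,165).

Run:
```python
from h import *
im=np.load('top.npy',allow_pickle=True).item(); p=im['pixels']
print(p[200,250],p[195,284],p[222,284],p[228,240],p[145,280],p[148,280],p[157,280])
d=p[...,0].astype(int)-p[...,1]   # red excess: table pinkish
m=((d<=3)&(p[...,2]>60)).astype(np.uint8)
print([d[200,250],d[195,284],d[145,280]])
lo=cv2.medianBlur(p,3)
d=lo[...,0].astype(int)-lo[...,2]
print(d[200,245:325:2].tolist()); print(p[200,245:325:2,1].tolist());print(p[110:180,280,1].tolist())
c=cv2.resize(p[110:255,150:400],None,fx=3.2,fy=3.2,interpolation=cv2.INTER_CUBIC)
c=cv2.convertScaleAbs(c,alpha=1.3)
cv2.imwrite('pics/crop.png',c[:,:,::-1])
```

```text
[172 166 155] [168 165 153] [166 163 150] [123 116 108] [92 94 87] [62 64 59] [169 162 152]
[np.int64(6), np.int64(3), np.int64(-2)]
[18, 17, 17, 18, 18, 18, 17, 18, 18, 18, 14, 16, 16, 15, 15, 14, 14, 16, 15, 15, 15, 15, 15, 16, 17, 15, 16, 15, 14, 14, 18, 17, 17, 19, 18, 18, 18, 18, 17, 18]
[166, 168, 164, 163, 165, 166, 166, 166, 164, 153, 144, 167, 165, 167, 165, 164, 166, 165, 166, 166, 165, 166, 165, 165, 167, 165, 164, 163, 161, 146, 160, 161, 163, 162, 159, 161, 165, 162, 164, 163]
[86, 98, 119, 147, 156, 161, 160, 154, 131, 94, 69, 61, 71, 91, 116, 119, 123, 124, 125, 125, 123, 123, 107, 78, 55, 45, 45, 40, 47, 75, 109, 130, 141, 140, 123, 94, 68, 62, 64, 73, 83, 95, 112, 137, 154, 161, 162, 162, 163, 164, 165, 164, 162, 161, 159, 162, 160, 161, 163, 161, 164, 161, 163, 160, 156, 158, 162, 165, 164, 165]
```

View pics/crop.png

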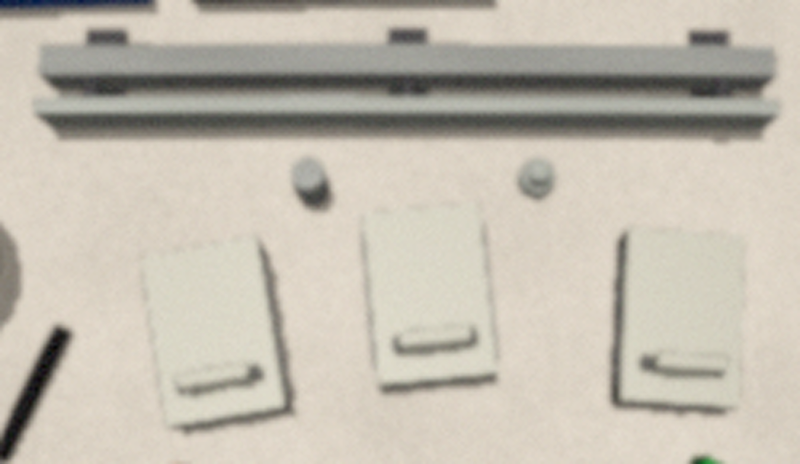

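The crop shows the lid corners, the handle bars and the bumper's top front edge (crop row ~115, columns 40-775) clearly.

Run:
```python
from h import *
im=np.load('top.npy',allow_pickle=True).item()
f=lambda a:(np.array(a,float)+.5)/3.2-.5+[150,110]
L={'left':[(145,258),(258,238),(286,408),(168,426)],'mid':[(363,213),(478,204),(495,376),(380,385)],'right':[(626,231),(743,236),(737,408),(618,402)]}
B={'left':[(178,382),(260,371)],'mid':[(396,341),(475,332)],'right':[(645,360),(727,366)]}
for k in L:
    P=cast(im,f(L[k]),.06); c=P.mean(0); ax=(P[0]+P[1]-P[2]-P[3])[:2]/2; yaw=np.arctan2(ax[1],ax[0])
    b=cast(im,f(B[k]),.104); bc=b.mean(0)
    u=np.array([np.cos(yaw),np.sin(yaw)])
    print(k,c.round(3),'len',np.linalg.norm(ax).round(3),np.linalg.norm((P[0]-P[1])).round(3),'yaw',yaw.round(3),'bar',bc.round(3),np.linalg.norm(b[0]-b[1]).round(3),'pred',(c[:2]-.045*u).round(3),'far',(c[:2]+.08*u).round(3))
P=cast(im,f([(40,112),(775,115)]),.068);print(P.round(3),np.linalg.norm(P[0]-P[1]))
p=im['pixels'][...,1].astype(int)
for u in (170,200,240,300,340,385): print(u,p[130:160,u].tolist())
print('shaker',cast(im,f([(310,195)]),.0),'cutter',cast(im,f([(537,185)]),0.02))
```

```text
left [0.502 0.196 0.06 ] len 0.158 0.106 yaw 0.149 bar [0.457 0.185 0.104] 0.072 pred [0.457 0.189] far [0.581 0.208]
mid [ 0.533 -0.001  0.06 ] len 0.16 0.107 yaw 0.076 bar [ 0.488 -0.005  0.104] 0.07 pred [ 0.488 -0.004] far [0.613 0.005]
right [ 0.506 -0.232  0.06 ] len 0.159 0.109 yaw -0.087 bar [ 0.461 -0.224  0.104] 0.073 pred [ 0.461 -0.228] far [ 0.586 -0.239]
[[ 0.711  0.359  0.068]
 [ 0.695 -0.328  0.068]] 0.6872366360073937
170 [125, 122, 114, 87, 62, 55, 53, 64, 84, 106, 120, 137, 145, 145, 134, 104, 68, 55, 56, 69, 77, 90, 100, 120, 149, 160, 161, 160, 159, 160]
200 [125, 122, 112, 81, 57, 48, 55, 66, 88, 103, 123, 136, 141, 139, 127, 95, 70, 61, 63, 70, 82, 95, 108, 132, 154, 160, 162, 161, 160, 160]
240 [123, 120, 106, 78, 58, 51, 56, 71, 94, 114, 129, 140, 144, 139, 124, 94, 68, 59, 63, 77, 88, 94, 115, 137, 158, 163, 164, 166, 163, 163]
300 [121, 119, 103, 76, 57, 53, 55, 60, 83, 106, 121, 133, 141, 141, 125, 98, 72, 59, 63, 66, 83, 97, 112, 134, 153, 158, 161, 161, 161, 165]
340 [120, 119, 111, 83, 58, 48, 52, 62, 80, 99, 116, 129, 137, 137, 120, 100, 74, 58, 59, 66, 80, 94, 110, 134, 156, 164, 163, 165, 164, 164]
385 [120, 120, 117, 95, 71, 54, 53, 60, 73, 90, 109, 127, 135, 140, 133, 111, 79, 60, 58, 66, 76, 93, 102, 121, 148, 158, 162, 164, 162, 164]
shaker [[0.64173063 0.11189878 0.        ]] cutter [[ 0.64288919 -0.10765005  0.02      ]]
```

```bash
cat >> h.py <<'E'
def rel(x,y,gz,yaw):
    "grasp point target (world), tool y along yaw, tool down -> move units"
    s=ctrl.get_state(); Rt=R.from_rotvec(s['tool_rot'])
    yv=np.array([np.cos(yaw),np.sin(yaw),0]); zv=np.array([0,0,-1.]); xv=np.cross(yv,zv)
    Rg=R.from_matrix(np.c_[xv,yv,zv])
    d=Rt.inv().apply(np.array([x,y,gz-ctrl.grasp_offset])-s['position'])/.3
    w=(Rt.inv()*Rg).as_rotvec()/(np.pi/3)
    print(d.round(3).tolist(),w.round(3).tolist())
E
python3 -c "
from h import *
rel(.42,-.40,.28,-.8)"
```

```text
[0.964, -0.489, -0.21] [-0.002, -0.0, -0.461]
```

Emit:
jog_arm(moves=[0.16, -0.08, -0.18, 0, 0, -0.08, 1, 0.32, -0.16, -0.21, 0, 0, -0.15, 1, 0.48, -0.24, -0.21, 0, 0, -0.23, 1, 0.64, -0.32, -0.21, 0, 0, -0.31, 1, 0.8, -0.41, -0.21, 0, 0, -0.38, 1, 0.96, -0.49, -0.21, 0, 0, -0.46, 1, 0.96, -0.49, -0.21, 0, 0, -0.46, 1, 0.96, -0.49, -0.21, 0, 0, -0.46, 1], newtons=30)

```text
time: 1.1
position: [0.4183, -0.401, 0.2616]
tool_rot: [-2.912, -1.178, 0.002]
ft_force: [-0.0, -1.3, -0.2]
grip_width: 1.0
grip_force: 0.0
```

```bash
python3 -c "
from h import *
rel(.52,-.15,.28,-.3)"
```

```text
[0.826, -0.365, 0.001] [-0.001, 0.001, -0.479]
```

Emit:
jog_arm(moves=[0.14, -0.06, 0, 0, 0, -0.08, 1, 0.28, -0.12, 0, 0, 0, -0.16, 1, 0.42, -0.18, 0, 0, 0, -0.24, 1, 0.56, -0.24, 0, 0, 0, -0.32, 1, 0.7, -0.31, 0, 0, 0, -0.4, 1, 0.83, -0.365, 0, 0, 0, -0.48, 1, 0.83, -0.365, 0, 0, 0, -0.48, 1, 0.83, -0.365, 0, 0, 0, -0.48, 1])

```text
time: 2.1
position: [0.521, -0.1499, 0.2619]
tool_rot: [2.529, 1.864, -0.002]
ft_force: [-0.3, 0.3, 0.0]
grip_width: 1.004
grip_force: 0.0
```

```bash
python3 -c "
from h import *
rel(.48,.12,.28,.149)"
```

```text
[0.819, -0.397, 0.001] [-0.001, 0.001, -0.429]
```

Emit:
jog_arm(moves=[0.14, -0.07, 0, 0, 0, -0.07, 1, 0.28, -0.13, 0, 0, 0, -0.14, 1, 0.42, -0.2, 0, 0, 0, -0.21, 1, 0.56, -0.27, 0, 0, 0, -0.28, 1, 0.7, -0.34, 0, 0, 0, -0.36, 1, 0.82, -0.4, 0, 0, 0, -0.43, 1, 0.82, -0.4, 0, 0, 0, -0.43, 1, 0.82, -0.4, 0, 0, 0, -0.43, 1])

```text
time: 3.1
position: [0.4797, 0.1194, 0.2619]
tool_rot: [2.051, 2.379, -0.001]
ft_force: [-1.1, -1.0, 0.1]
grip_width: 1.0
grip_force: 0.0
```

Run:
```python
from h import *
s=ctrl.get_state();im=ctrl.get_image('wrist');save(im,'w1.png');np.save('w1',[im,s],allow_pickle=True)
print(proj(im,[[.457,.187,.104],[.502,.196,.06]],s))
rel(.457,.187,.25,.149)
```

```text
[[266.90883713 111.46919388]
 [312.5144113  109.52308626]]
[0.235, -0.042, 0.102] [-0.0, 0.001, -0.002]
```

View pics/w1.png

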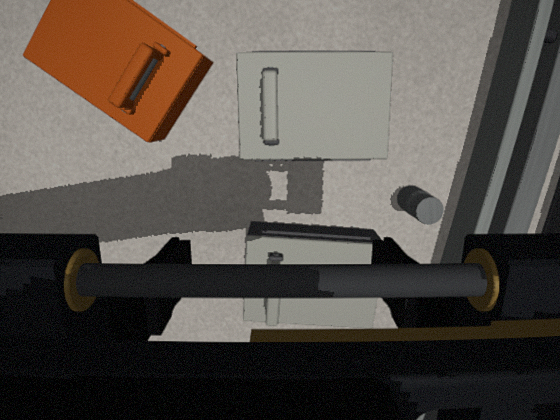

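The wrist view shows the left tote: bar centre near (270,106), lid corners about (237,52), (392,52), (388,160), (239,158), and the bumper at right.

Run:
```python
from h import *
im,s=np.load('w1.npy',allow_pickle=True)
P=cast(im,[(237,52),(392,52),(388,159),(239,158)],.06,s);print(P.round(3),P.mean(0).round(3))
ax=(P[1]+P[2]-P[0]-P[3])/2;print('yaw',np.arctan2(ax[1],ax[0]),np.linalg.norm(ax),np.linalg.norm(P[1]-P[2]))
print(cast(im,[(270,69),(269,142),(269.5,106)],.104,s))
# bumper face edge, mid-region: nearest light bar left edge
g=im['pixels'][...,1].astype(int)
for v in (20,120,220): print(v,g[v,430:530:3].tolist())
rel(.457,.187,.15,.149)
```

```text
[[0.417 0.241 0.06 ]
 [0.573 0.265 0.06 ]
 [0.591 0.157 0.06 ]
 [0.432 0.135 0.06 ]] [0.503 0.199 0.06 ]
yaw 0.1461553311786009 0.15896170047977942 0.10918766441638184
[[0.45459916 0.22457287 0.104     ]
 [0.46278873 0.15953429 0.104     ]
 [0.45868815 0.19221955 0.104     ]]
20 [143, 144, 149, 145, 140, 145, 139, 141, 142, 146, 146, 144, 144, 139, 144, 141, 146, 145, 149, 141, 142, 139, 79, 74, 77, 71, 37, 37, 41, 32, 44, 42, 45, 45]
120 [164, 146, 158, 157, 153, 152, 154, 154, 151, 148, 145, 144, 150, 158, 78, 80, 86, 54, 45, 47, 46, 46, 34, 46, 45, 51, 93, 117, 126, 116, 126, 32, 41, 39]
220 [106, 111, 105, 143, 113, 81, 77, 83, 51, 47, 44, 48, 49, 44, 51, 48, 92, 127, 126, 119, 127, 40, 39, 41, 33, 36, 82, 106, 97, 103, 103, 103, 106, 98]
[0.235, -0.042, 0.435] [-0.0, 0.001, -0.002]
```

Run:
```python
from h import *
im,s=np.load('w1.npy',allow_pickle=True)
P=cast(im,[(507.5,120),(477,220)],.068,s);print(P.round(4)); d=P[0]-P[1];print('face yaw',np.arctan2(-d[0],d[1]))
rel(.4585,.191,.15,.147); rel(.4585,.191,.098,.147)
```

```text
[[0.7069 0.218  0.068 ]
 [0.7037 0.1066 0.068 ]]
face yaw -0.029313753487965843
[0.247, -0.035, 0.435] [-0.0, 0.001, 0.0]
[0.248, -0.035, 0.608] [-0.0, 0.001, 0.0]
```

Emit:
jog_arm(moves=[0.12, -0.02, 0.1, 0, 0, 0, 1, 0.247, -0.035, 0.2, 0, 0, 0, 1, 0.247, -0.035, 0.33, 0, 0, 0, 1, 0.247, -0.035, 0.435, 0, 0, 0, 1, 0.247, -0.035, 0.5, 0, 0, 0, 1, 0.247, -0.035, 0.56, 0, 0, 0, 1, 0.247, -0.035, 0.605, 0, 0, 0, 1, 0.247, -0.035, 0.605, 0, 0, 0, 1])

```text
time: 4.15
position: [0.4572, 0.1928, 0.0797]
tool_rot: [-2.047, -2.382, 0.002]
ft_force: [-0.4, -0.6, 1.4]
grip_width: 1.001
grip_force: 0.0
```

Emit:
jog_arm(moves=[0, 0, 0, 0, 0, 0, -0.2, 0, 0, 0, 0, 0, 0, -0.4, 0, 0, 0, 0, 0, 0, -0.6, 0, 0, 0, 0, 0, 0, -0.8, 0, 0, 0, 0, 0, 0, -1, 0, 0, 0, 0, 0, 0, -1, 0, 0, 0, 0, 0, 0, -1, 0, 0, 0, 0, 0, 0, -1], newtons=30)

```text
time: 5.15
position: [0.4576, 0.1934, 0.0805]
tool_rot: [-2.047, -2.383, 0.0]
ft_force: [-0.5, -0.8, 0.0]
grip_width: 0.173
grip_force: 0.0
```

Emit:
jog_arm(moves=[0, 0, 0, 0, 0, 0, -1, 0, 0, 0, 0, 0, 0, -1, 0, 0, 0, 0, 0, 0, -1, 0, 0, -0.01, 0, 0, 0, -1, 0, 0, -0.02, 0, 0, 0, -1, 0, 0, -0.03, 0, 0, 0, -1, 0, 0, -0.03, 0, 0, 0, -1, 0, 0, -0.03, 0, 0, 0, -1])

```text
time: 6.15
position: [0.4576, 0.1933, 0.0894]
tool_rot: [-2.047, -2.383, 0.0]
ft_force: [-0.1, -0.2, -0.4]
grip_width: 0.004
grip_force: 0.0
```

```bash
python3 -c "
from h import *
s=ctrl.get_state();print(s['ft_force'],s['position'],s['grip_force'],s['torque'])
im=ctrl.get_image('scene');cv2.imwrite('pics/s2.png',cv2.resize(im['pixels'][140:300,220:420,::-1],None,fx=3,fy=3))"
```

```text
[-0.0512248  -0.23010368 -0.37897324] [0.45755917 0.19331129 0.08941726] 0.0 [ 0.002018   -0.14648628 -0.08092724]
```

View pics/s2.png

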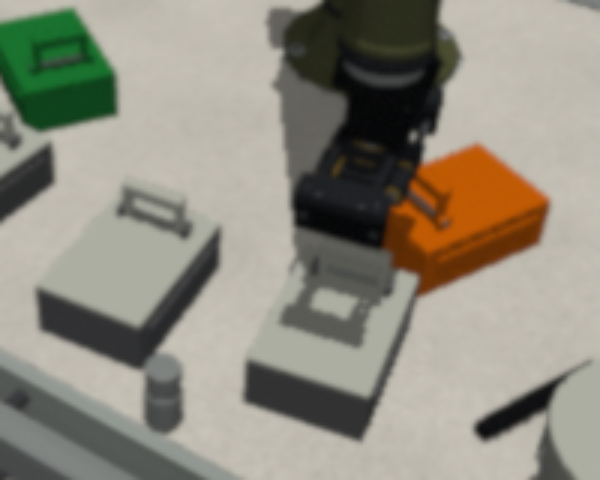

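The handle looks as though it stands in front of the fingers, and the grip closed on nothing. I'll check with the wrist camera.

Run:
```python
from h import *
s=ctrl.get_state();im=ctrl.get_image('wrist');t=ctrl.get_image('top')
w=im['pixels']; c=cv2.resize(t['pixels'][160:290,160:290],(420,420),interpolation=cv2.INTER_CUBIC)
o=np.hstack([w,c]); o=cv2.resize(o,None,fx=.8,fy=.8)
cv2.imwrite('pics/w2.png',cv2.convertScaleAbs(o,alpha=1.4)[:,:,::-1]); np.save('w2',[im,s,t],allow_pickle=True)
print(np.array(im['tool_from_camera']).round(3).tolist())
print(proj(im,[[.4585,.192,.104],s['position']],s),proj(t,[s['position'],[.4585,.192,.104]]))
```

```text
[[-0.002, 0.969, 0.248, 0.067], [1.0, 0.002, 0.001, 0.001], [0.001, 0.248, -0.969, -0.186], [0.0, 0.0, 0.0, 1.0]]
[[281.24092444 254.4998283 ]
 [279.91044956 241.96936396]] [[215.86203656 227.56996247]
 [215.50492535 226.79149259]]
```

View pics/w2.png

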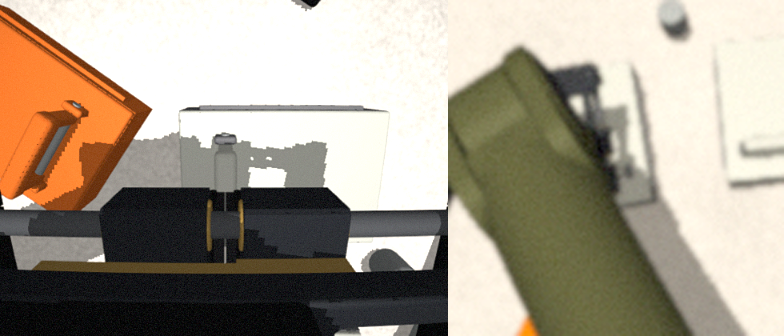

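Run:
```python
from h import *
im,s,t=np.load('w2.npy',allow_pickle=True)
print(im['fx'],s['position'])
u=np.array([-np.sin(.147),np.cos(.147)]);ax=np.array([np.cos(.147),np.sin(.147)])
H=np.array([.4585,.192])
for th in(-.6,-.3,0,.3,.6):
  q=[]
  for sg in(1,):
    for e in (-.007,.007):
      p=H+u*.032*sg+ax*(np.sin(th)*.029+e); q.append([*p,.068+.029*np.cos(th)+.007])
  print(th,proj(im,q,s).round(0).tolist())
sc=ctrl.get_image('scene');b=proj(sc,[[*(H+u*.032),.097],[*(H-u*.032),.097],s['position'],[*H,.06]]);print((b-[220,140])*3)
g=cv2.convertScaleAbs(sc['pixels'][195:255,300:380,::-1],alpha=1.5);g=cv2.resize(g,None,fx=8,fy=8,interpolation=cv2.INTER_CUBIC);cv2.imwrite('pics/s3.png',g)
```

```text
360.95874200488214 [0.45756084 0.19332175 0.08940595]
-0.6 [[235.0, 191.0], [263.0, 191.0]]
-0.3 [[250.0, 192.0], [278.0, 192.0]]
0 [[267.0, 193.0], [296.0, 193.0]]
0.3 [[285.0, 192.0], [313.0, 192.0]]
0.6 [[300.0, 191.0], [328.0, 191.0]]
[[390.54780341 261.15167381]
 [321.92215323 241.04708654]
 [356.82419003 257.2472617 ]
 [351.59929853 281.07841519]]
```

View pics/s3.png

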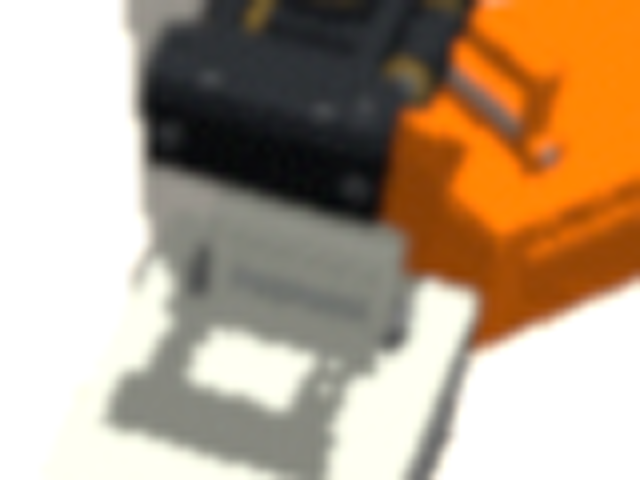

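Run:
```python
from h import *
sc=np.load('scene.npy',allow_pickle=True).item()
T=np.array([.1842,-.6227,.198]);Rt=R.from_rotvec([-3.1072,-.4502,0]).as_matrix()
for z in(0,-.0187,-.07):
  print(z,proj(sc,[T+Rt@[0,y,z] for y in(-.0435,0,.0435)]).round(1).tolist())
g=sc['pixels'].sum(2)//3
for v in range(46,88): print(v,''.join('#' if x<30 else '+' if x<60 else '.' for x in g[v,148:210]))
im,s=np.load('w1.npy',allow_pickle=True)
for z in(0,-.0187,-.05): print(z,proj(im,[s['position']+R.from_rotvec(s['tool_rot']).apply([0,y,z]) for y in(-.0585,-.0435,0.0435,.0585)],s).round(0).tolist())
```

```text
0 [[192.1, 88.7], [182.0, 87.6], [172.1, 86.5]]
-0.0187 [[191.5, 84.0], [181.3, 82.9], [171.3, 81.9]]
-0.07 [[189.7, 70.9], [179.3, 69.9], [169.1, 68.9]]
46 ....................+######################+++++++++++++++++++
47 ....................+######################+++++++++++++++++++
48 ...........++++.....+######################+++++++++++++++++++
49 .........+++++++++..+######################+++++++++++++++++++
50 ........++++++###+++########################++++++++++++++++++
51 ......++++++################################++++++++++++++++++
52 ....+++++++#####++++###################################+++++++
53 ...+++++++#####++++++###################################++++++
54 ..++++##########++++####################################++++++
55 ..+#####################################################++++++
56 ..+######+++++++#########################+++++++########++++++
57 ..+#####+++++++++++++++++++################+++++########++++++
58 ..+#####++++++++++++++++++++++++++++###################+++++++
59 ...+#####+++++++###++++............++++################+++++++
60 ....+########+++###
[... 1336 characters left out ...]
......+####++++++++++++++++
81 ....................+++..................+####++++++++++++++++
82 .........................................+####++++++++++++++++
83 .........................................+###+++++++++++++++++
84 .........................................+++++++++++++++++++++
85 .........................................+++++++++++++++++++++
86 .........................................+++++++++++++++++++++
87 ..........................................++++++++++++++++++++
0 [[173.0, 242.0], [200.0, 242.0], [359.0, 242.0], [387.0, 242.0]]
-0.0187 [[163.0, 255.0], [192.0, 255.0], [367.0, 255.0], [397.0, 254.0]]
-0.05 [[139.0, 283.0], [175.0, 283.0], [384.0, 283.0], [420.0, 282.0]]
```

Emit:
jog_arm(moves=[0, 0, 0, 0, 0, 0, 1, 0, 0, -0.03, 0, 0, 0, 1, 0, 0, -0.03, 0, 0, 0, 1, 0, 0, -0.03, 0, 0, 0, 1, 0, 0, -0.03, 0, 0, 0, 1, 0, 0, 0.0, 0, 0, 0, 1, 0, 0, 0.03, 0, 0, 0, 1, 0, 0, 0.06, 0, 0, 0, 1])

```text
time: 7.35
position: [0.4573, 0.1932, 0.0705]
tool_rot: [-2.046, -2.383, 0.001]
ft_force: [-0.1, 1.5, -0.8]
grip_width: 0.833
grip_force: 0.0
```

Run:
```python
from h import *
s=ctrl.get_state();print(s['position'],s['grip_width'],s['ft_force'])
im=ctrl.get_image('scene');cv2.imwrite('pics/s4.png',cv2.resize(cv2.convertScaleAbs(im['pixels'][165:265,290:390,::-1],alpha=1.3),None,fx=6,fy=6,interpolation=cv2.INTER_CUBIC))
rel(.4585,.192,.0837,.147)
```

```text
[0.45728789 0.19322204 0.07047926] 0.8334335259374082 [-0.13716938  1.48521625 -0.75027471]
[-0.004, 0.006, 0.015] [-0.003, 0.0, 0.005]
```

View pics/s4.png

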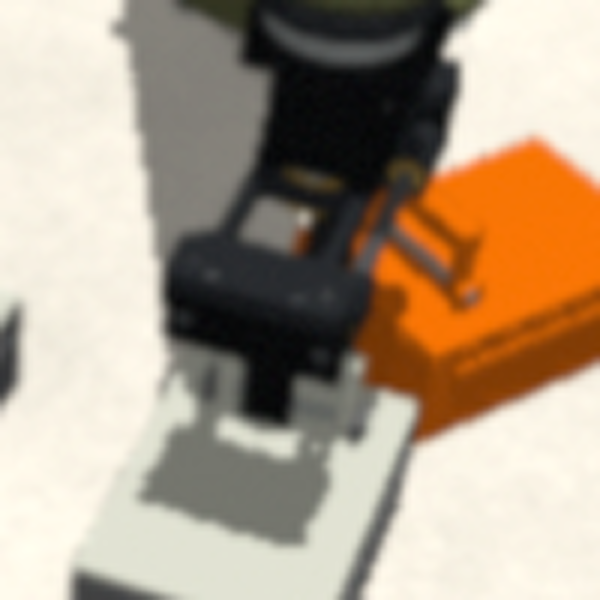

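A finger now shows on the far side of the bar, centred between the arms. Now I close on it, slightly lower.

Emit:
jog_arm(moves=[0, 0.003, 0.007, 0, 0, 0, -1, 0, 0.003, 0.015, 0, 0, 0, -1, 0, 0.003, 0.015, 0, 0, 0, -1, 0, 0.003, 0.015, 0, 0, 0, -1, 0, 0.003, 0.015, 0, 0, 0, -1, 0, 0.003, 0.015, 0, 0, 0, -1, 0, 0.003, 0.015, 0, 0, 0, -1, 0, 0.003, 0.015, 0, 0, 0, -1], newtons=30)

```text
time: 8.4
position: [0.4584, 0.1935, 0.067]
tool_rot: [-2.047, -2.383, 0.001]
ft_force: [-1.0, -0.5, 2.1]
grip_width: 0.159
grip_force: 30.0
```

Emit:
jog_arm(moves=[0, 0, 0, 0, 0, 0, -1, 0, 0, 0, 0, 0, 0, -1, 0, 0, 0, 0, 0, 0, -1, 0, 0, 0, 0, 0, 0, -1, 0, 0, 0, 0, 0, 0, -1, 0, 0, 0, 0, 0, 0, -1, 0, 0, 0, 0, 0, 0, -1, 0, 0, 0, 0, 0, 0, -1])

```text
time: 9.4
position: [0.4585, 0.1935, 0.067]
tool_rot: [-2.047, -2.383, 0.0]
ft_force: [-0.6, 0.4, 3.2]
grip_width: 0.158
grip_force: 30.0
```

Emit:
jog_arm(moves=[0, 0, -0.007, 0, 0, 0, -1, 0, 0, -0.014, 0, 0, 0, -1, 0, 0, -0.021, 0, 0, 0, -1, 0, 0, -0.028, 0, 0, 0, -1, 0, 0, -0.035, 0, 0, 0, -1, 0, 0, -0.035, 0, 0, 0, -1, 0, 0, -0.035, 0, 0, 0, -1, 0, 0, -0.035, 0, 0, 0, -1])

```text
time: 10.4
position: [0.4583, 0.1935, 0.0774]
tool_rot: [-2.047, -2.383, 0.001]
ft_force: [0.1, -1.0, -1.7]
grip_width: 0.16
grip_force: 30.0
```

Left tote reads about 2 N, so it is light. I'll set it down and release.

Emit:
jog_arm(moves=[0, 0, 0.006, 0, 0, 0, -1, 0, 0, 0.012, 0, 0, 0, -1, 0, 0, 0.018, 0, 0, 0, -1, 0, 0, 0.024, 0, 0, 0, -1, 0, 0, 0.03, 0, 0, 0, -1, 0, 0, 0.03, 0, 0, 0, 0, 0, 0, 0.03, 0, 0, 0, 0, 0, 0, 0.03, 0, 0, 0, 0])

```text
time: 11.4
position: [0.459, 0.1937, 0.0689]
tool_rot: [2.046, 2.383, 0.001]
ft_force: [-0.5, 0.2, 0.8]
grip_width: 0.412
grip_force: 0.0
```

Emit:
jog_arm(moves=[0, 0, 0, 0, 0, 0, 0, 0, 0, -0.1, 0, 0, 0, 0.2, 0, 0, -0.2, 0, 0, 0, 0.5, 0, 0, -0.3, 0, 0, 0, 1, -0.2, 0.02, -0.4, 0, 0, 0.02, 1, -0.4, 0.04, -0.4, 0, 0, 0.04, 1, -0.5, 0.05, -0.4, 0, 0, 0.07, 1, -0.5, 0.05, -0.4, 0, 0, 0.07, 1])

```text
time: 12.4
position: [0.4964, 0.0446, 0.1881]
tool_rot: [-2.139, -2.3, 0.001]
ft_force: [0.5, 0.1, 0.1]
grip_width: 0.997
grip_force: 0.0
```

Run:
```python
from h import *
s=ctrl.get_state();im=ctrl.get_image('wrist');save(im,'w3.png');np.save('w3',[im,s],allow_pickle=True)
print(s['position'],s['ft_force'],s['grip_width'])
g=cv2.convertScaleAbs(im['pixels'],alpha=1.2)
# table-coloured pixels are pinkish: lids r-b small
print(proj(im,[[.488,-.004,.104]],s), [proj(im,[[.533+a*.08*np.cos(.076)-b*.055*np.sin(.076),-.001+a*.08*np.sin(.076)+b*.055*np.cos(.076),.06]],s).round(0).tolist() for a,b in((-1,1),(1,1),(1,-1),(-1,-1))])
rel(.488,-.004,.17,.076)
```

```text
[0.49636966 0.04462221 0.18811015] [0.52783833 0.08994987 0.13804953] 0.9965833816164441
[[265.7783027  262.40779011]] [[[228.0, 186.0]], [[407.0, 185.0]], [[398.0, 296.0]], [[233.0, 298.0]]]
[-0.168, -0.039, 0.123] [-0.001, -0.001, 0.0]
```

Emit:
jog_arm(moves=[-0.08, -0.02, 0, 0, 0, 0, 1, -0.165, -0.036, 0.05, 0, 0, 0, 1, -0.165, -0.036, 0.14, 0, 0, 0, 1, -0.165, -0.036, 0.22, 0, 0, 0, 1, -0.165, -0.036, 0.3, 0, 0, 0, 1, -0.165, -0.036, 0.36, 0, 0, 0, 1, -0.165, -0.036, 0.4, 0, 0, 0, 1, -0.165, -0.036, 0.4, 0, 0, 0, 1])

```text
time: 13.45
position: [0.4886, -0.0021, 0.0679]
tool_rot: [-2.131, -2.307, 0.001]
ft_force: [-0.2, -0.4, 0.7]
grip_width: 0.999
grip_force: 0.0
```

Emit:
jog_arm(moves=[0, 0, 0, 0, 0, 0, -1, 0, 0, 0, 0, 0, 0, -1, 0, 0, 0, 0, 0, 0, -1, 0, 0, 0, 0, 0, 0, -1, 0, 0, 0, 0, 0, 0, -1, 0, 0, 0, 0, 0, 0, -1, 0, 0, 0, 0, 0, 0, -1, 0, 0, 0, 0, 0, 0, -1])

```text
time: 14.45
position: [0.4891, -0.0027, 0.0685]
tool_rot: [2.133, 2.307, -0.0]
ft_force: [0.5, -0.8, -1.1]
grip_width: 0.169
grip_force: 0.0
```

Emit:
jog_arm(moves=[0, 0, 0, 0, 0, 0, -1, 0, 0, 0, 0, 0, 0, -1, 0, 0, 0, 0, 0, 0, -1, 0, 0, -0.01, 0, 0, 0, -1, 0, 0, -0.02, 0, 0, 0, -1, 0, 0, -0.03, 0, 0, 0, -1, 0, 0, -0.03, 0, 0, 0, -1, 0, 0, -0.03, 0, 0, 0, -1])

```text
time: 15.45
position: [0.4887, -0.0027, 0.0773]
tool_rot: [-2.132, -2.306, 0.001]
ft_force: [-0.5, -0.4, -7.0]
grip_width: 0.158
grip_force: 30.0
```

Emit:
jog_arm(moves=[0, 0, 0, 0, 0, 0, -1, 0, 0, 0, 0, 0, 0, -1, 0, 0, 0, 0, 0, 0, -1, 0, 0, 0, 0, 0, 0, -1, 0, 0, 0, 0, 0, 0, -1, 0, 0, 0, 0, 0, 0, -1, 0, 0, 0, 0, 0, 0, -1, 0, 0, 0, 0, 0, 0, -1])

```text
time: 16.45
position: [0.4889, -0.0027, 0.0775]
tool_rot: [-2.133, -2.307, 0.001]
ft_force: [-2.9, 0.6, -4.0]
grip_width: 0.156
grip_force: 30.0
```

Middle tote is full. I'll lower it and start the slide.

Emit:
jog_arm(moves=[0, 0, 0.01, 0, 0, 0, -1, 0, 0, 0.02, 0, 0, 0, -1, 0, 0, 0.029, 0, 0, 0, -1, 0, 0.03, 0.029, 0, 0, 0.01, -1, 0.003, 0.08, 0.029, 0, 0, 0.03, -1, 0.007, 0.13, 0.029, 0, 0, 0.06, -1, 0.01, 0.18, 0.029, 0, 0, 0.09, -1, 0.01, 0.2, 0.029, 0, 0, 0.095, -1])

```text
time: 17.45
position: [0.5494, 0.0053, 0.0686]
tool_rot: [-2.244, -2.198, -0.001]
ft_force: [-3.6, -0.3, -3.4]
grip_width: 0.16
grip_force: 30.0
```

Run:
```python
from h import *
s=ctrl.get_state();im=ctrl.get_image('top');np.save('t2',im,allow_pickle=True)
print(s['ft_force'],s['position'])
im2=ctrl.get_image('scene')
a=cv2.resize(im2['pixels'][170:310,180:340],(640,560),interpolation=cv2.INTER_CUBIC)
cv2.imwrite('pics/s5.png',cv2.convertScaleAbs(a,alpha=1.3)[:,:,::-1])
rel(.70-.125,.008,.0687+.0187,-.025)
```

```text
[-3.63448672 -0.26943129 -3.38853716] [0.54943941 0.00531144 0.06864156]
[0.011, 0.084, 0.0] [0.002, -0.001, 0.004]
```

View pics/s5.png

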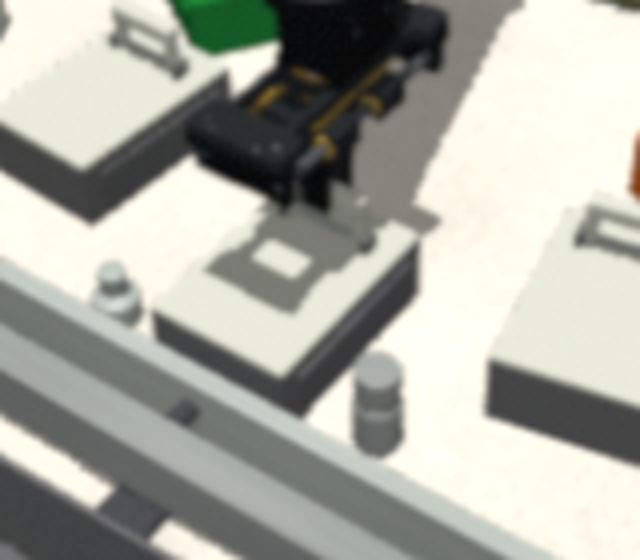

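The middle tote slides flat between shaker and cutter and is nearly square to the bumper, with about 25-30 mm to go. It moves on slowly from here.

Emit:
jog_arm(moves=[0, 0.015, 0, 0, 0, 0, -1, 0.003, 0.03, 0, 0, 0, 0, -1, 0.005, 0.045, 0, 0, 0, 0, -1, 0.007, 0.06, 0, 0, 0, 0, -1, 0.008, 0.07, 0, 0, 0, 0, -1, 0.008, 0.08, 0, 0, 0, 0, -1, 0.008, 0.087, 0, 0, 0, 0, -1, 0.008, 0.087, 0, 0, 0, 0, -1])

```text
time: 18.55
position: [0.5753, 0.007, 0.0688]
tool_rot: [2.244, 2.198, 0.001]
ft_force: [-2.1, 0.7, -4.5]
grip_width: 0.157
grip_force: 30.0
```

```bash
cat > gap.py <<'E'
from h import *
import sys
y0,y1=map(float,sys.argv[1:3])
s=ctrl.get_state();print(s['position'],s['ft_force'])
im=ctrl.get_image('top');g=cv2.GaussianBlur(im['pixels'][...,1],(3,3),0)
for y in np.linspace(y0,y1,4):
    X=np.arange(.655,.73,.0025); uv=proj(im,np.c_[X,np.full(len(X),y),np.full(len(X),.06)]).astype(np.float32)
    v=cv2.remap(g,uv[:,:1],uv[:,1:],cv2.INTER_LINEAR).ravel()
    print(round(y,3),' '.join(map(str,v)))
E
python3 gap.py -.035 .05
```

```text
[0.57529685 0.00695107 0.06884136] [-2.10360593  0.70437515 -4.48719597]
-0.035 75 75 76 77 76 76 76 75 76 76 75 75 76 78 77 76 76 76 77 79 82 86 89 91 90 90 90 89 86 85
-0.007 77 77 77 77 77 77 77 76 76 76 77 77 76 76 77 78 79 81 85 88 90 91 91 89 87 85 84 83 84 85
0.022 72 72 72 73 75 76 77 77 77 78 79 79 80 82 84 87 89 91 92 92 91 90 89 88 87 85 84 83 82 81
0.05 76 76 77 78 78 78 78 79 80 80 80 79 79 80 80 80 80 80 80 80 80 81 80 80 79 80 79 78 77 77
```

Emit:
jog_arm(moves=[0, 0.003, 0, 0, 0, 0, -1, 0, 0.006, 0, 0, 0, 0, -1, 0, 0.01, 0, 0, 0, 0, -1, 0, 0.014, 0, 0, 0, 0, -1, 0, 0.017, 0, 0, 0, 0, -1, 0, 0.02, 0, 0, 0, 0, -1, 0, 0.02, 0, 0, 0, 0, -1, 0, 0.02, 0, 0, 0, 0, -1])

```text
time: 19.6
position: [0.5792, 0.0066, 0.0686]
tool_rot: [-2.243, -2.196, 0.005]
ft_force: [-7.6, 0.8, -1.1]
grip_width: 0.157
grip_force: 30.1
```

Run:
```python
from h import *
s=ctrl.get_state();im=ctrl.get_image('wrist');print(s['position'],s['ft_force'])
g=cv2.GaussianBlur(im['pixels'][...,1],(3,3),0)
for y in (.035,.045,.055,.065,.075):
    X=np.arange(.675,.73,.002); uv=proj(im,np.c_[X,np.full(len(X),y),np.full(len(X),.064)],s).astype(np.float32)
    print(y,uv[0],' '.join(map(str,cv2.remap(g,uv[:,:1],uv[:,1:],cv2.INTER_LINEAR).ravel())))
im2=ctrl.get_image('scene')
a=cv2.resize(im2['pixels'][190:300,190:330],(700,550),interpolation=cv2.INTER_CUBIC)
w=cv2.convertScaleAbs(a,alpha=1.3);cv2.imwrite('pics/s6.png',w[:,:,::-1])
print(proj(im2,[[.704,.06,.068],[.7,-.05,.068]]))
```

```text
[0.57919294 0.00660846 0.06859564] [-7.63160598  0.80404214 -1.06976565]
0.035 [454.81714 185.93896] 178 178 178 176 176 176 176 176 175 176 174 174 173 148 57 57 86 127 152 152 149 142 144 147 101 47 46 46
0.045 [456.49133 167.67761] 177 176 177 177 178 175 175 177 175 174 174 174 174 158 57 58 77 112 153 151 148 143 142 147 107 46 45 48
0.055 [458.13882 148.99182] 177 177 178 174 177 176 174 175 175 175 174 174 173 169 59 55 71 101 152 150 148 143 141 146 125 44 47 47
0.065 [459.75336 129.88943] 94 100 99 58 58 58 57 59 57 58 57 56 60 61 58 57 68 94 151 149 147 143 140 145 132 45 46 47
0.075 [461.32797  110.381355] 101 101 104 59 57 59 59 58 56 59 56 57 57 58 57 55 63 122 150 148 149 143 139 143 142 44 45 45
[[244.6925416  268.76193356]
 [211.4929311  250.06350741]]
```

Wrist rays put the lid edge at about x = 0.7045 and the bumper face at 0.705, parallel. The force has risen to 7.6 N. One more small push, then release.

Emit:
jog_arm(moves=[0, 0.003, 0, 0, 0, 0, -1, 0, 0.006, 0, 0, 0, 0, -1, 0, 0.009, 0, 0, 0, 0, -1, 0, 0.009, 0, 0, 0, 0, -1, 0, 0.009, 0, 0, 0, 0, -1, 0, 0.009, 0, 0, 0, 0, -1, 0, 0.009, 0.003, 0, 0, 0, -1, 0, 0.009, 0.003, 0, 0, 0, -1])

```text
time: 20.7
position: [0.5805, 0.0066, 0.0685]
tool_rot: [-2.242, -2.195, 0.009]
ft_force: [-12.5, -0.1, 7.7]
grip_width: 0.156
grip_force: 30.2
```

Emit:
jog_arm(moves=[0, -0.004, 0, 0, 0, 0, -0.6, 0, -0.004, 0, 0, 0, 0, -0.2, 0, -0.004, 0, 0, 0, 0, 0, 0, -0.004, 0, 0, 0, 0, 0, 0, -0.004, -0.05, 0, 0, 0, 0, 0, -0.004, -0.15, 0, 0, 0, 0.5, 0, -0.004, -0.3, 0, 0, 0, 1, 0, -0.004, -0.4, 0, 0, 0, 1])

```text
time: 21.7
position: [0.5835, 0.0071, 0.1914]
tool_rot: [2.242, 2.196, 0.004]
ft_force: [0.2, 0.7, 0.2]
grip_width: 0.75
grip_force: 0.0
```

```bash
cat > lid.py <<'E'
from h import *
import sys
ys=[float(a) for a in sys.argv[1:]]
s=ctrl.get_state();im=ctrl.get_image('wrist');print(s['position'],s['ft_force'],s['grip_width'])
g=cv2.GaussianBlur(im['pixels'][...,1],(3,3),0)
for y in ys:
    X=np.arange(.675,.73,.002); uv=proj(im,np.c_[X,np.full(len(X),y),np.full(len(X),.064)],s).astype(np.float32)
    print(y,uv[0].round(),' '.join(map(str,cv2.remap(g,uv[:,:1],uv[:,1:],cv2.INTER_LINEAR).ravel())))
E
python3 lid.py -.04 -.02 0 .02 .04 .055; python3 -c "
from h import *
rel(.44,-.20,.207,-.087)"
```

```text
[0.58347543 0.00709772 0.19136443] [0.23093822 0.69862216 0.19177222] 0.7499066035606972
-0.04 [380. 241.] 165 165 165 166 164 163 164 164 164 165 164 163 163 150 68 62 102 142 145 142 142 72 7 10 11 12 11 7
-0.02 [381. 220.] 167 166 166 164 165 165 165 165 165 165 164 165 166 160 85 57 91 140 147 143 139 138 141 119 50 44 45 44
0.0 [382. 198.] 168 168 167 167 168 168 167 167 167 167 166 166 166 168 106 53 97 139 146 144 138 136 139 132 64 43 43 44
0.02 [383. 176.] 169 169 168 168 168 169 168 168 167 167 167 166 167 168 123 53 84 136 144 142 139 135 138 137 83 52 51 52
0.04 [384. 154.] 169 169 170 169 169 169 169 168 170 170 170 169 168 170 142 53 74 128 144 143 141 135 135 141 93 45 44 44
0.055 [385. 136.] 169 171 171 171 171 169 169 169 169 171 170 170 170 170 157 65 64 121 144 142 138 134 134 140 106 44 45 43
[-0.701, -0.471, 0.019] [0.009, 0.0, 0.063]
```

The middle tote sits flush and parallel to the bumper. Next is the right tote.

```bash
python3 -c "
from h import *
rel(.462,-.225,.207,-.087)
rel(.462,-.225,.0857,-.087)"
```

```text
[-0.783, -0.396, 0.02] [0.009, 0.0, 0.063]
[-0.783, -0.4, 0.424] [0.009, 0.0, 0.063]
```

Emit:
jog_arm(moves=[-0.12, -0.06, 0, 0.009, 0, 0.01, 1, -0.24, -0.12, 0, 0.009, 0, 0.02, 1, -0.36, -0.18, 0, 0.009, 0, 0.03, 1, -0.48, -0.24, 0, 0.009, 0, 0.04, 1, -0.6, -0.3, 0, 0.009, 0, 0.05, 1, -0.72, -0.36, 0.01, 0.009, 0, 0.063, 1, -0.783, -0.396, 0.02, 0.009, 0, 0.063, 1, -0.783, -0.396, 0.02, 0.009, 0, 0.063, 1])

```text
time: 22.75
position: [0.4579, -0.2272, 0.1824]
tool_rot: [-2.315, -2.115, 0.011]
ft_force: [-0.1, 0.2, -0.0]
grip_width: 1.003
grip_force: 0.0
```

Run:
```python
from h import *
s=ctrl.get_state();im=ctrl.get_image('wrist');print(s['position'])
g=cv2.GaussianBlur(im['pixels'][...,1],(3,3),0)
u=np.array([-np.sin(-.087),np.cos(-.087)]);ax=np.array([np.cos(.087),np.sin(-.087)])
H=np.array([.462,-.225])
def line(P,n): 
    uv=proj(im,P,s).astype(np.float32); print(n,uv[0].round(),' '.join(map(str,cv2.remap(g,uv[:,:1],uv[:,1:],cv2.INTER_LINEAR).ravel())))
t=np.arange(-.02,.06,.004)
line([[*(H+u*k),.104] for k in t],'along bar -20..56mm')
for k in(.02,.026): line([[*(H+u*k+ax*d),.104] for d in np.arange(-.024,.025,.003)],'across')
line([[*(H+ax*.05+u*k),.06] for k in np.arange(.03,.08,.003)],'lid side 30..')
rel(.462,-.225,.0857,-.087)
```

```text
[ 0.45793922 -0.22721857  0.18244986]
along bar -20..56mm [286. 229.] 78 81 80 80 80 81 82 81 81 104 157 157 109 58 77 143 159 159 147 97
across [254. 177.] 96 84 85 81 79 80 83 149 157 157 146 79 91 90 90 82 81
across [254. 169.] 157 157 157 158 157 151 81 144 149 149 139 151 157 157 157 127 94
lid side 30.. [345. 157.] 156 157 157 156 156 156 158 106 93 157 156 163 163 162 156 161 161
[0.003, 0.013, 0.385] [-0.008, 0.0, -0.001]
```

Emit:
jog_arm(moves=[-0.007, 0.018, 0.06, -0.008, 0, 0, 1, -0.007, 0.018, 0.12, -0.008, 0, 0, 1, -0.007, 0.018, 0.18, -0.008, 0, 0, 1, -0.007, 0.018, 0.24, -0.008, 0, 0, 1, -0.007, 0.018, 0.3, -0.008, 0, 0, 1, -0.007, 0.018, 0.35, -0.008, 0, 0, 1, -0.007, 0.018, 0.382, -0.008, 0, 0, 1, -0.007, 0.018, 0.382, -0.008, 0, 0, 1])

```text
time: 23.8
position: [0.4623, -0.2279, 0.0666]
tool_rot: [-2.315, -2.121, 0.002]
ft_force: [0.2, 0.5, -0.3]
grip_width: 1.004
grip_force: 0.0
```

Emit:
jog_arm(moves=[0, 0, 0, 0, 0, 0, -1, 0, 0, 0, 0, 0, 0, -1, 0, 0, 0, 0, 0, 0, -1, 0, 0, 0, 0, 0, 0, -1, 0, 0, 0, 0, 0, 0, -1, 0, 0, 0, 0, 0, 0, -1, 0, 0, 0, 0, 0, 0, -1, 0, 0, 0, 0, 0, 0, -1])

```text
time: 24.8
position: [0.4628, -0.2281, 0.0673]
tool_rot: [-2.316, -2.122, 0.002]
ft_force: [-0.5, -0.0, -0.5]
grip_width: 0.173
grip_force: 0.0
```

Emit:
jog_arm(moves=[0, 0, 0, 0, 0, 0, -1, 0, 0, 0, 0, 0, 0, -1, 0, 0, 0, 0, 0, 0, -1, 0, 0, -0.01, 0, 0, 0, -1, 0, 0, -0.02, 0, 0, 0, -1, 0, 0, -0.03, 0, 0, 0, -1, 0, 0, -0.03, 0, 0, 0, -1, 0, 0, -0.03, 0, 0, 0, -1])

```text
time: 25.8
position: [0.4626, -0.2281, 0.0762]
tool_rot: [-2.315, -2.122, 0.002]
ft_force: [-0.6, -0.3, -2.1]
grip_width: 0.159
grip_force: 30.0
```

Emit:
jog_arm(moves=[0, 0, 0, 0, 0, 0, -1, 0, 0, 0, 0, 0, 0, -1, 0, 0, 0, 0, 0, 0, -1, 0, 0, 0, 0, 0, 0, -1, 0, 0, 0, 0, 0, 0, -1, 0, 0, 0, 0, 0, 0, -1, 0, 0, 0, 0, 0, 0, -1, 0, 0, 0, 0, 0, 0, -1])

```text
time: 26.8
position: [0.4628, -0.2282, 0.0763]
tool_rot: [-2.316, -2.122, 0.002]
ft_force: [-1.3, -0.4, -1.8]
grip_width: 0.156
grip_force: 30.0
```

Right tote is light (about 2 N on two readings). I'll set it down, then lift the left one again, since I only have one reading for it.

Emit:
jog_arm(moves=[0, 0, 0.01, 0, 0, 0, -1, 0, 0, 0.02, 0, 0, 0, -1, 0, 0, 0.029, 0, 0, 0, -1, 0, 0, 0.029, 0, 0, 0, -1, 0, 0, 0.029, 0, 0, 0, -0.5, 0, 0, 0.029, 0, 0, 0, 0, 0, 0, 0.029, 0, 0, 0, 0, 0, 0, 0.029, 0, 0, 0, 0])

```text
time: 27.8
position: [0.4629, -0.2282, 0.0677]
tool_rot: [-2.316, -2.123, 0.001]
ft_force: [-0.0, 0.1, -0.3]
grip_width: 0.471
grip_force: 0.0
```

Emit:
jog_arm(moves=[0, 0, 0, 0, 0, 0, 0, 0, 0, -0.1, 0, 0, 0, 0.2, 0, 0, -0.2, 0, 0, 0, 0.5, 0, 0, -0.3, 0, 0, 0, 1, 0.2, 0, -0.45, 0, 0, -0.05, 1, 0.4, 0, -0.5, 0, 0, -0.1, 1, 0.6, 0, -0.5, 0, 0, -0.15, 1, 0.7, 0, -0.5, 0, 0, -0.15, 1])

```text
time: 28.8
position: [0.4815, -0.0153, 0.2184]
tool_rot: [2.137, 2.301, -0.0]
ft_force: [-0.6, 0.3, -0.2]
grip_width: 0.994
grip_force: 0.0
```

```bash
python3 -c "
from h import *
s=ctrl.get_state();print(s['position'],s['ft_force'],s['grip_width'])
rel(.4585,.1925,.207,.147);rel(.4585,.1925,.0857,.147)"
```

```text
[ 0.48147791 -0.0153295   0.21840025] [-0.63411333  0.28435601 -0.15046401] 0.993575258663384
[0.697, -0.025, 0.1] [0.001, 0.001, -0.07]
[0.697, -0.026, 0.504] [0.001, 0.001, -0.07]
```

Emit:
jog_arm(moves=[0.18, 0, 0, 0, 0, -0.02, 1, 0.36, -0.01, 0, 0, 0, -0.04, 1, 0.54, -0.02, 0, 0, 0, -0.06, 1, 0.697, -0.025, 0.05, 0, 0, -0.07, 1, 0.697, -0.025, 0.15, 0, 0, -0.07, 1, 0.697, -0.025, 0.25, 0, 0, -0.07, 1, 0.697, -0.025, 0.35, 0, 0, -0.07, 1, 0.697, -0.025, 0.4, 0, 0, -0.07, 1])

```text
time: 29.8
position: [0.4581, 0.1888, 0.0961]
tool_rot: [-2.055, -2.374, 0.004]
ft_force: [-0.1, 0.1, 0.9]
grip_width: 1.002
grip_force: 0.0
```

Emit:
jog_arm(moves=[0, 0, 0.05, 0, 0, 0, 1, 0, 0, 0.1, 0, 0, 0, 1, 0, 0, 0.1, 0, 0, 0, -1, 0, 0, 0.1, 0, 0, 0, -1, 0, 0, 0.1, 0, 0, 0, -1, 0, 0, 0.1, 0, 0, 0, -1, 0, 0, 0.1, 0, 0, 0, -1, 0, 0, 0.1, 0, 0, 0, -1])

```text
time: 30.8
position: [0.459, 0.1891, 0.0675]
tool_rot: [-2.056, -2.374, 0.001]
ft_force: [-0.0, -1.1, -1.0]
grip_width: 0.401
grip_force: 0.0
```

Emit:
jog_arm(moves=[0, 0, 0, 0, 0, 0, -1, 0, 0, 0, 0, 0, 0, -1, 0, 0, 0, 0, 0, 0, -1, 0, 0, 0, 0, 0, 0, -1, 0, 0, 0, 0, 0, 0, -1, 0, 0, -0.01, 0, 0, 0, -1, 0, 0, -0.02, 0, 0, 0, -1, 0, 0, -0.03, 0, 0, 0, -1])

```text
time: 31.8
position: [0.459, 0.189, 0.0766]
tool_rot: [-2.057, -2.374, 0.001]
ft_force: [-0.3, 0.1, -2.3]
grip_width: 0.161
grip_force: 29.9
```

Emit:
jog_arm(moves=[0, 0, 0, 0, 0, 0, -1, 0, 0, 0, 0, 0, 0, -1, 0, 0, 0, 0, 0, 0, -1, 0, 0, 0, 0, 0, 0, -1, 0, 0, 0, 0, 0, 0, -1, 0, 0, 0, 0, 0, 0, -1, 0, 0, 0, 0, 0, 0, -1, 0, 0, 0, 0, 0, 0, -1])

```text
time: 32.8
position: [0.4588, 0.1891, 0.0764]
tool_rot: [-2.056, -2.374, 0.002]
ft_force: [-0.6, -0.3, -1.6]
grip_width: 0.158
grip_force: 29.9
```

Left tote is confirmed light. I'll set it down, release and retreat.

Emit:
jog_arm(moves=[0, 0, 0.01, 0, 0, 0, -1, 0, 0, 0.02, 0, 0, 0, -1, 0, 0, 0.029, 0, 0, 0, -1, 0, 0, 0.029, 0, 0, 0, -1, 0, 0, 0.029, 0, 0, 0, -0.5, 0, 0, 0.029, 0, 0, 0, 0, 0, 0, 0.029, 0, 0, 0, 0, 0, 0, 0.029, 0, 0, 0, 0])

```text
time: 33.8
position: [0.4591, 0.1891, 0.0679]
tool_rot: [-2.057, -2.374, 0.001]
ft_force: [-0.1, -0.6, 0.2]
grip_width: 0.465
grip_force: 0.0
```

Emit:
jog_arm(moves=[0, 0, 0, 0, 0, 0, 0, 0, 0, -0.1, 0, 0, 0, 0.2, 0, 0, -0.2, 0, 0, 0, 0.5, 0, 0, -0.35, 0, 0, 0, 1, -0.15, 0, -0.5, 0, 0, 0, 1, -0.3, 0, -0.6, 0, 0, 0, 1, -0.3, 0, -0.6, 0, 0, 0, 1, -0.3, 0, -0.6, 0, 0, 0, 1])

```text
time: 34.8
position: [0.4716, 0.1006, 0.2474]
tool_rot: [-2.056, -2.374, 0.001]
ft_force: [0.6, 0.8, -0.4]
grip_width: 0.993
grip_force: 0.0
```

Emit:
jog_arm(moves=[0, 0, 0, 0, 0, 0, 1, 0, 0, 0, 0, 0, 0, 1, 0, 0, 0, 0, 0, 0, 1, 0, 0, 0, 0, 0, 0, 1, 0, 0, 0, 0, 0, 0, 1, 0, 0, 0, 0, 0, 0, 1, 0, 0, 0, 0, 0, 0, 1, 0, 0, 0, 0, 0, 0, 1])

```text
time: 35.8
position: [0.472, 0.1001, 0.2478]
tool_rot: [-2.056, -2.374, 0.001]
ft_force: [-1.0, -0.5, 0.5]
grip_width: 0.999
grip_force: 0.0
```

Run:
```python
from h import *
s=ctrl.get_state();print(s['position'],s['ft_force'],s['grip_width'])
a=ctrl.get_image('scene')['pixels'];c=a[150:360,90:430]
cv2.imwrite('pics/end.png',cv2.resize(cv2.convertScaleAbs(c,alpha=1.3),(796,492),interpolation=cv2.INTER_CUBIC)[:,:,::-1])
```

```text
[0.47196981 0.10006548 0.24780784] [-0.97604396 -0.47677829  0.45587585] 0.999441774837824
```

View pics/end.png

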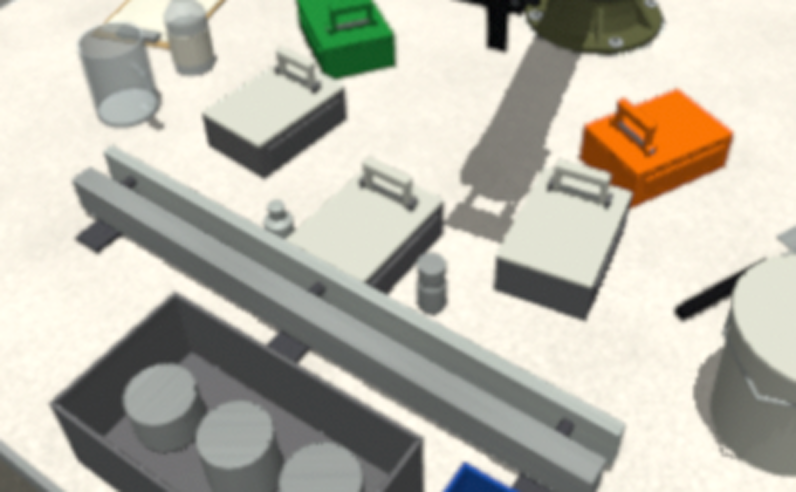

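The middle tote (around (370,225)) stands flush against the bumper. The other two are where they were, and the shaker and cutter still stand.

```bash
python3 -c "
from bench import ctrl
print(ctrl.close_job())"
```

```text
the job is handed in; nothing more can be done
None
```

The job is handed in (no verdict came back): the middle tote felt full (4–7 N) and stands flush and square against the bumper, and the left and right totes felt light (about 2 N) and stand where they were.

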